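# Cull the warped template

### The arm

A 6-joint arm with a two-finger parallel gripper is mounted at the origin on a cart in front of the work surface, level with it; the furniture and walls round the work are solid. World frame = base frame: x ahead of the robot, y to its left, z up, the work surface at z = 0. Lengths are in m, angles in degrees, forces in N, time in s.
With the tool pointing down it reaches from about 0.375 to 0.9 m from the base axis. Payload 3.1 kg.
Tool frame: the origin (TCP) lies on the centre line of the jaws, within the pads' length; the fingertips stand 25 mm ahead of it and the grasp point (between the pads) lies 6 mm ahead of it; z points along the fingers, y is the line along which they close (so a half turn about z gives the same grasp; the last joint's range is limited). The gripper opens to 87 mm and grips with 3 to 60 N. Pads are 19 mm wide; open, the fingers measure 117 mm over their backs; the gripper's body (75 mm by 190 mm) begins 51 mm behind the grasp point.
Start: joints at [55.663, 30.224, 82.088, -0, 67.689, -10.227], TCP at [0.255, 0.57, 0.248] pointing down, gripper open.
Joint ranges: [-176.69, 176.69], [-43.24, 126.21], [12.49, 139.97], [-82, 262], [0, 151.66], [-163.58, 163.58]. Speed limits (degrees/s): [159.86, 159.86, 180, 180, 180, 180].

### API

Orientations are given as a 3x3 rotation matrix whose columns are the frame's x, y, z axes.
In Python, from rig import * gives the robot as it stands.
- The arm moves only by the tool step_arm, never from a script. Its argument "steps" is a list of rows, each a list of 7 numbers: the shift along the tool's x, y, z normalised to -1 to 1, where 1 is 0.3 m, then the turn, a rotation vector about the tool's x, y, z normalised to -1 to 1, where 1 is 45 degrees, then the gripper's target within -1 to 1 (shut at 1, half-way at 0, fully open at -1). A call has 1 to 8 rows; each row is the pose to reach, as a shift and turn from the pose commanded when the call began, along the tool's axes at that moment; what a row does not reach only later rows make up. A row lasts 1/12 s, in which the tool goes at most 41.7 mm and 7.16 degrees, less where a joint would pass 70% of its speed; a pose out of reach is approached as far as the arm can. A call with a number of a shift or a turn outside -1 to 1 is refused whole. A call with a gripper value outside its range is refused whole. The fingers move at their own pace and stop on an object; the grip force is fixed at half the most. Time passes only in rows, so rows that repeat a pose let the fingers close. It gives the time, the measured TCP pose, the force, the opening and the grip force at its end, in the units of the state.
- read_state(): the state, without advancing time (a new reading comes with each control period).
- capture(name): name is "side" or "top" or "wrist"; returns a dict with "image" (420x560x3 uint8, red, green, blue), "vertical_fov" (degrees; the focal length in pixels is half the picture's height over the tangent of half this angle, whatever the lens; pixels are square), "cx", "cy" (the principal point, pixels), "world_from_camera" (4x4, takes a point from camera to world coordinates); the wrist camera has in their place "T_tool_cam" (4x4, takes a point from camera to tool coordinates, whose origin is the TCP and whose axes are the flange's). Camera axes: x right, y down, z forward; pixel columns grow to the right and rows downward; lengths in m; the calibration is good to about 2 mm. A picture is of the moment at which its call begins: read the wrist's pose just before it. There is no depth.
- hand_in(): hands the job in; it is judged then, once.
The state is a dict: "time_s": time; "joint_positions": joint angles; "qvel": joint speeds; "tau": joint torques, N m; "position": TCP position; "tcp_rot": TCP orientation; "force": force on the tool from outside, world axes, zero at the start; "moment": the same for the moment, N m; "opening": opening from 0.0 (shut) to 1.0 (fully open); "grasp_force": force on a finger pad.
Only numpy, scipy, OpenCV 4.12 (cv2) and the standard library are available. Lean on these libraries where they do the work, as an engineer would, in place of code of your own. Each camera call takes 0.05 s, during which the arm holds its last target. There are 200 camera calls.

### The job

One of the two blue templates on the marble slab is warped: one of its corners stands up off the slab. Press that raised corner down to the slab with the closed fingertips to see the template rock, then pick the warped template up by its knob and lay it flat on the floor of the black tray. Leave the flat template where it lies on the slab.

Things in the scene. Friction and masses are not known exactly. Their poses are not given: they have to be found in the camera images.
- warped_template: Blue plate 64 (x) x 90 (y) x 4 mm, 0.1 kg, loose on a marble slab (top 25 mm above the table). Origin: centre of its underside, z up. Its corner at -x, +y is bent up, tip about 11 mm clear of the slab; the others lie flat. Round black knob in its middle, 24 mm wide, top 38 mm above the origin; when gripping it keep the fingertips 12 mm above the plate, clear of the bent corner.
- raised_corner (a point): Where to press: on the upper face of the raised corner, at (-24, 37) mm in the warped template's frame, 12 mm above the slab. A push of 2 N brings it about 8 mm down, onto the rigid slab: the template rocks, its opposite corner rises, and it falls back when let go.
- flat_template: The good template: same blue plate and black knob (64 x 90 x 4 mm), but all four corners lie on the slab. The two lie about 140 mm apart, one nearer the robot, the other farther; which is which varies. Both have small black dots along the +x and -y edges. Origin: centre of its underside.
- tray: Black plastic tray, empty but for a few crumbs, 150 (x) x 188 (y) x 46 mm high, fixed on the table to the left of the slab. Origin: centre of its underside, y along its long side. Floor 3 mm above the table, about 100 x 130 mm, walls sloping outwards; the template lies flat in it with its long side roughly along the tray's.

How it is judged (in metres and radians):
On the way:
1. the raised corner of the warped template is pressed down to the slab by the fingers (height (world z) of raised_corner below 0.0315 m and distance of warped_template from where it was at the start of the episode below 0.03 m and contact force between the fingers and warped_template above 0.3 N), for 0.1 s.
At the end, for the whole second after the job is handed in: The warped template lies on the tray's floor, knob up, tilted less than 0.2 rad (11 degrees), its centre within 30 mm (x) and 40 mm (y) of the tray's centre and less than 15 mm above the table, released and at rest; the flat template still lies on the slab within 20 mm of where it was (x of warped_template in the frame of tray between -0.03 and 0.03 m and y of warped_template in the frame of tray between -0.04 and 0.04 m and height (world z) of warped_template below 0.015 m and angle between warped_template's own z axis and vertical below 0.2 rad and linear speed of warped_template below 0.02 m/s and distance of flat_template from where it was at the start of the episode below 0.02 m and angle between flat_template's own z axis and vertical below 0.1 rad); the robot touches nothing.
It fails at once if the flat template is shifted by more than 20 mm (distance of flat_template from where it was at the start of the episode above 0.02 m).
It also fails if it takes over 42 s, if anything falls off the work surface, if the arm or the gripper's body presses on something with over 40 N, if the wrist force passes 120 N, or if a joint passes its speed limit or range.

## Working session

There is one attempt and no reset: what is moved stays moved. The work goes in short steps, Python scripts to look and compute and a tool call to move; the robot and the scene stay as the last step left them, time stands still between calls to the robot, and variables do not carry over. Pictures are saved under pics/ and viewed, at most 10 in all, crops included, and the job is handed in when it is done.

Besides the shell and the picture viewer there is one more tool, called after "Emit:" as name(argument=value, ...), one argument or row to a line, values as JSON. step_arm: Moves the arm, as the interface text tells. Scaled input: -1 to 1 covers 0.3 m each way for a shift and 45 degrees each way for a turn. Its arguments: {"type":"object","properties":{"steps":{"type":"array"}},"required":["steps"]}

```bash
mkdir -p pics
python3 - <<'E'
from rig import *
import cv2,numpy as np,pickle
s=read_state();print(s['time_s'],s['position'],np.round(s['tcp_rot'],3).tolist())
d={}
for n in ['side','top','wrist']:
    c=capture(n);d[n]=c;cv2.imwrite(f'pics/{n}0.png',c['image'][:,:,::-1])
    print(n,{k:np.round(v,4).tolist() for k,v in c.items() if k!='image'})
pickle.dump(d,open('c0.pkl','wb'))
E
```

```text
0.0 [0.25489756 0.56992845 0.24659179] [[-0.913, 0.408, -0.001], [0.408, 0.913, -0.002], [0.0, -0.002, -1.0]]
side {'vertical_fov': 44.5655, 'cx': 270.9415, 'cy': 211.1267, 'world_from_camera': [[-0.9992, 0.0193, -0.034, 0.5858], [0.0379, 0.6918, -0.721, 0.9279], [0.0097, -0.7218, -0.692, 0.6428], [0.0, 0.0, 0.0, 1.0]]}
top {'vertical_fov': 55.4528, 'cx': 282.1954, 'cy': 207.7759, 'world_from_camera': [[0.0127, -0.9858, 0.1673, 0.4074], [-0.9996, -0.0165, -0.0208, 0.3214], [0.0232, -0.167, -0.9857, 0.8902], [0.0, 0.0, 0.0, 1.0]]}
wrist {'vertical_fov': 66.291, 'cx': 279.5841, 'cy': 206.7466, 'T_tool_cam': [[0.0004, -0.9646, -0.2638, 0.0719], [1.0, 0.0003, 0.0004, 0.0013], [-0.0004, -0.2638, 0.9646, -0.1375], [0.0, 0.0, 0.0, 1.0]]}
```

View pics/top0.png

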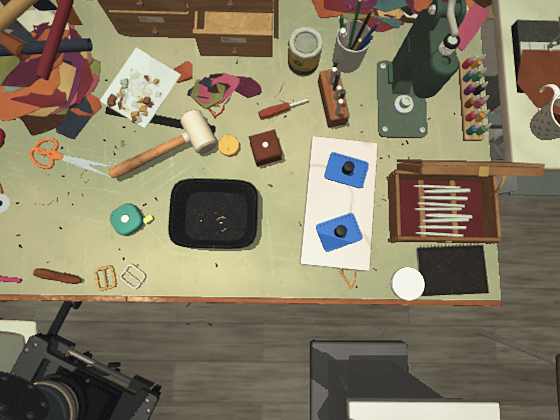

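View pics/side0.png

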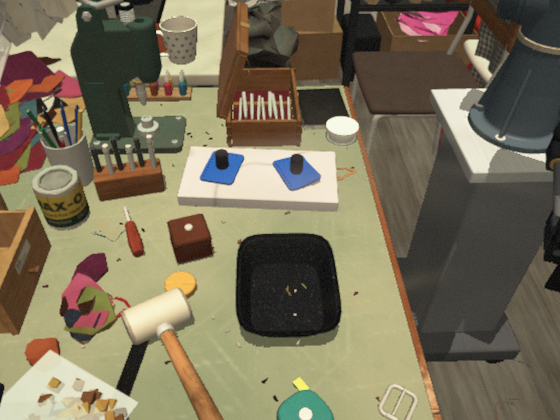

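The top view shows the tray at about (213,214) px and the templates at about (347,169) and (340,232). I'll magnify the templates to find the raised corner.

Run:
```python
import cv2,numpy as np
t=cv2.imread('pics/top0.png')[140:260,300:380];s=cv2.imread('pics/side0.png')[140:210,180:340]
a=cv2.resize(t,(400,600),interpolation=cv2.INTER_CUBIC)
b=cv2.resize(s,(800,350),interpolation=cv2.INTER_CUBIC)
cv2.imwrite('pics/zt.png',a);cv2.imwrite('pics/zs.png',b)
```

```text
(no output)
```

View pics/zt.png

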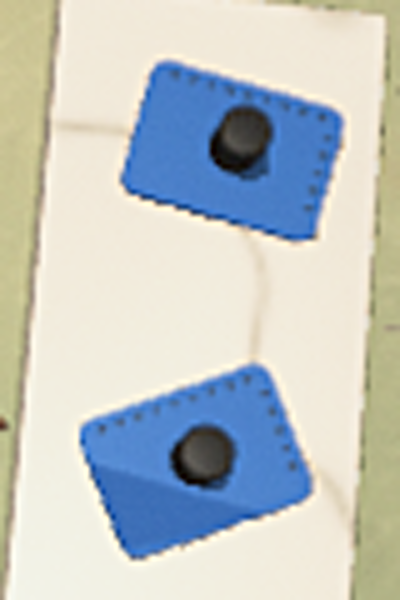

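View pics/zs.png

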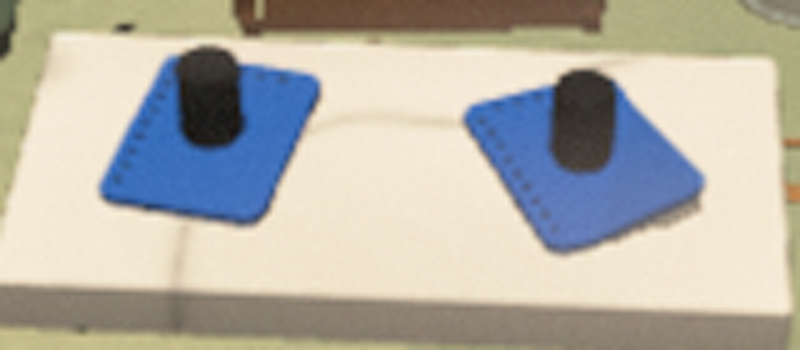

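The near template (top view 340,232) is the warped one. Its folded, raised corner is lower left, at about (326,250), and it casts a shadow in the side view. Next I fit the poses.

```bash
cat > h.py <<'E'
import numpy as np,cv2,pickle
def proj(c,P):
    T=np.linalg.inv(c['world_from_camera']);q=P@T[:3,:3].T+T[:3,3]
    f=210/np.tan(np.radians(c['vertical_fov']/2))
    return q[:,:2]/q[:,2:]*f+[c['cx'],c['cy']]
def ray(c,u,z):
    T=np.array(c['world_from_camera']);f=210/np.tan(np.radians(c['vertical_fov']/2))
    d=T[:3,:3]@[(u[0]-c['cx'])/f,(u[1]-c['cy'])/f,1];return T[:3,3]+d*(z-T[2,3])/d[2]
E
python3 - <<'E'
from h import *
from scipy.optimize import minimize
d=pickle.load(open('c0.pkl','rb'))
def blue(c):
    h=cv2.cvtColor(c['image'],cv2.COLOR_RGB2HSV)
    return cv2.inRange(h,(102,120,60),(125,255,255))
def rr(w,l,r=.006,n=5):
    o=[]
    for k,(sx,sy) in enumerate([(1,1),(-1,1),(-1,-1),(1,-1)]):
        for a in np.linspace(k*90,k*90+90,n):
            o.append([sx*(w/2-r)+r*np.cos(np.radians(a)),sy*(l/2-r)+r*np.sin(np.radians(a))])
    return np.array(o)
O=rr(.064,.09)
def pts(p,warp):
    z=np.full(len(O),.029)
    if warp: z=z+.011*np.clip(1-((O[:,0]+.032)+(.045-O[:,1]))/.05,0,1)
    R=np.array([[np.cos(p[2]),-np.sin(p[2])],[np.sin(p[2]),np.cos(p[2])]])
    return np.c_[O@R.T+p[:2],z]
def fit(views,roi,p0,warp):
    ms={}
    for v in views:
        m=np.zeros((420,560),np.uint8);x0,y0,x1,y1=roi[v];m[y0:y1,x0:x1]=blue(d[v])[y0:y1,x0:x1]
        cn=max(cv2.findContours(m,0,2)[0],key=cv2.contourArea);hull=cv2.convexHull(cn).reshape(-1,2)
        ms[v]=(cv2.fillPoly(np.zeros_like(m),[hull],255))
    def cost(p):
        t=0
        for v,m in ms.items():
            q=cv2.convexHull(proj(d[v],pts(p,warp)).astype(np.float32))
            r=np.zeros((420*4,560*4),np.uint8)
            cv2.fillPoly(r,[np.round((q+.5)*4*16-8).astype(np.int32)],255,shift=4)
            r=cv2.resize(r,(560,420),interpolation=cv2.INTER_AREA)
            t+=np.abs(r.astype(float)-m).sum()/m.sum()*255/255
        return t
    s=np.array([p0+np.array(e) for e in [(0,0,0),(.008,0,0),(0,.008,0),(0,0,.15)]])
    r=minimize(cost,p0,method='Nelder-Mead',options=dict(initial_simplex=s,xatol=1e-5,fatol=1e-5));return r
top=d['top']
for nm,c,rt,rs,y,w in [('warp',(340,232),(312,208,368,256),(268,148,328,194),.35,1),('flat',(347,169),(320,148,372,192),(196,148,248,190),-.25,0)]:
    p0=np.array([*ray(top,c,.029)[:2],y])
    for vs in (['top'],['side'],['top','side']):
        r=fit(vs,dict(top=rt,side=rs),p0,w);print(nm,vs,np.round(r.x,4),r.fun)
# knobs: top
for c in [(300+203/5,140+453/5),(300+246/5,140+130/5)]: print('knob',ray(top,c,.063))
# tray: 
g=cv2.cvtColor(top['image'],cv2.COLOR_RGB2GRAY);m=np.zeros_like(g);m[170:255,160:265]=cv2.inRange(g,0,60)[170:255,160:265]
m=cv2.morphologyEx(m,cv2.MORPH_OPEN,np.ones((3,3)))
cn=max(cv2.findContours(m,0,2)[0],key=cv2.contourArea)
w=np.array([ray(top,u[0],.046)[:2] for u in cn],np.float32);print('tray',cv2.minAreaRect(w),cv2.boundingRect(cn))
side=d['side'];g=cv2.cvtColor(side['image'],cv2.COLOR_RGB2GRAY);m=np.zeros_like(g);m[225:345,225:350]=cv2.inRange(g,0,60)[225:345,225:350]
m=cv2.morphologyEx(m,cv2.MORPH_OPEN,np.ones((3,3)))
cn=max(cv2.findContours(m,0,2)[0],key=cv2.contourArea)
w=np.array([ray(side,u[0],.046)[:2] for u in cn],np.float32);print('tray side',cv2.minAreaRect(w),cv2.boundingRect(cn))
E
```

```text
warp ['top'] [0.5031 0.1803 0.3453] 0.044422080209329244
warp ['side'] [0.5063 0.1785 0.3141] 0.14226726726726727
warp ['top', 'side'] [0.5044 0.1804 0.3487] 0.22635506864989074
flat ['top'] [ 0.6417  0.1616 -0.2619] 0.03928653665621624
flat ['side'] [ 0.6439  0.1645 -0.277 ] 0.04111446950321631
flat ['top', 'side'] [ 0.6428  0.1631 -0.2641] 0.11869363867887561
knob [0.50149701 0.18144974 0.063     ]
knob [0.64115072 0.16128151 0.063     ]
tray ((0.5373702645301819, 0.45068666338920593), (0.18628907203674316, 0.14856266975402832), 88.91190338134766) (169, 179, 89, 70)
tray side ((0.5388950109481812, 0.4542781710624695), (0.18983012437820435, 0.14855027198791504), 89.0682601928711) (236, 234, 105, 103)
```

```bash
cat >> h.py <<'E'
from scipy.spatial.transform import Rotation as R
def go(x,y,z,yawy):
    "normalised step to TCP x,y,z, tool down, tool y axis at yawy deg"
    from rig import read_state
    s=read_state();M=np.array(s['tcp_rot']);a=np.radians(yawy);Y=np.array([np.cos(a),np.sin(a),0]);Z=np.array([0,0,-1.])
    T=np.c_[np.cross(Y,Z),Y,Z]
    print(round(s['time_s'],2),'pos',np.round(s['position'],4),'F',np.round(s['force'],1),'open',s['opening'],
     'step',np.round(M.T@(np.array([x,y,z])-s['position'])/.3,3).tolist(),np.round(R.from_matrix(M.T@T).as_rotvec(True)/45,3).tolist())
E
python3 -c "
from h import *
go(.468,.207,.2,109.8)"
```

```text
0.15 pos [0.255  0.5701 0.2468] F [ 1.  -0.2 -0.3] open 0.9991943328710969 step [-1.143, -0.814, 0.157] [-0.002, -0.001, -0.976]
```

Emit:
step_arm(
  steps=[
    [-0.6,-0.42,0.05,-0.002,-0.001,-0.976,1],
    [-0.6,-0.42,0.05,-0.002,-0.001,-0.976,1],
    [-0.6,-0.42,0.05,-0.002,-0.001,-0.976,1],
    [-0.6,-0.42,0.05,-0.002,-0.001,-0.976,1],
    [-0.6,-0.42,0.05,-0.002,-0.001,-0.976,1],
    [-0.6,-0.42,0.05,-0.002,-0.001,-0.976,1],
    [-0.6,-0.42,0.05,-0.002,-0.001,-0.976,1],
    [-0.6,-0.42,0.05,-0.002,-0.001,-0.976,1],
  ],
)

```text
time_s: 0.82
position: [0.3689, 0.3804, 0.2323]
tcp_rot: [[-0.942, -0.337, 0.0], [-0.337, 0.942, 0.001], [-0.0, 0.001, -1.0]]
force: [-1.1, 1.0, -0.2]
opening: 0.476
grasp_force: 0.0
```

```bash
python3 -c "
from h import *
go(.468,.207,.16,109.8)"
```

```text
0.82 pos [0.3689 0.3804 0.2323] F [-1.1  1.  -0.2] open 0.4759126744898481 step [-0.117, -0.656, 0.24] [0.001, 0.001, -0.003]
```

Emit:
step_arm(
  steps=[
    [-0.117,-0.656,0.24,0.001,0.001,-0.003,1],
    [-0.117,-0.656,0.24,0.001,0.001,-0.003,1],
    [-0.117,-0.656,0.24,0.001,0.001,-0.003,1],
    [-0.117,-0.656,0.24,0.001,0.001,-0.003,1],
    [-0.117,-0.656,0.24,0.001,0.001,-0.003,1],
    [-0.117,-0.656,0.24,0.001,0.001,-0.003,1],
    [-0.117,-0.656,0.24,0.001,0.001,-0.003,1],
    [-0.117,-0.656,0.24,0.001,0.001,-0.003,1],
  ],
)

```text
time_s: 1.48
position: [0.4675, 0.2094, 0.1603]
tcp_rot: [[-0.941, -0.34, -0.001], [-0.34, 0.941, 0.001], [0.0, 0.001, -1.0]]
force: [-0.4, 1.1, 1.2]
opening: 0.008
grasp_force: 0.0
```

Run:
```python
from h import *
from rig import *
go(.468,.207,.075,109.8)
s=read_state();c=capture('wrist');M=np.eye(4);M[:3,:3]=s['tcp_rot'];M[:3,3]=s['position']
c['world_from_camera']=M@c['T_tool_cam'];pickle.dump(c,open('w1.pkl','wb'))
im=c['image'][:,:,::-1].copy()
P=np.array([[.468,.207,.037],[.503,.180,.063],[.6417,.1616,.063]]);print(proj(c,P))
for u in proj(c,P): cv2.drawMarker(im,tuple(int(v) for v in u),(0,0,255),0,14)
cv2.imwrite('pics/w1.png',im)
```

```text
1.48 pos [0.4675 0.2094 0.1603] F [-0.4  1.1  1.2] open 0.00818176371467849 step [0.001, -0.008, 0.284] [0.001, -0.0, 0.001]
[[275.46409154 205.98955541]
 [227.48497735 244.00640418]
 [160.4687102  375.35549042]]
```

View pics/w1.png

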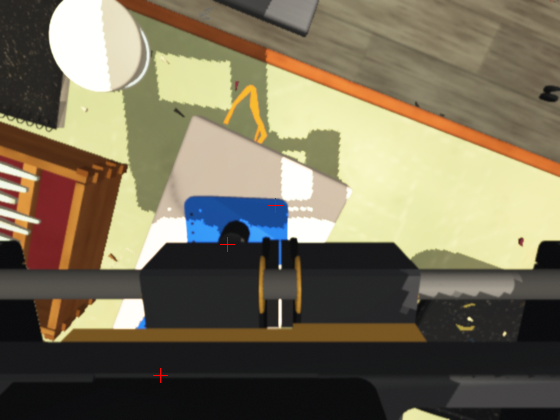

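The wrist view puts the predicted press point (275,206) on the raised corner, and the knob is close to its prediction. I'll descend now.

Emit:
step_arm(
  steps=[
    [0.001,-0.008,0.14,0.001,0,0.001,1],
    [0.001,-0.008,0.284,0.001,0,0.001,1],
    [0.001,-0.008,0.284,0.001,0,0.001,1],
    [0.001,-0.008,0.3,0.001,0,0.001,1],
    [0.001,-0.008,0.315,0.001,0,0.001,1],
    [0.001,-0.008,0.315,0.001,0,0.001,1],
  ],
)

```text
time_s: 2.03
position: [0.4693, 0.2075, 0.0677]
tcp_rot: [[-0.94, -0.342, 0.004], [-0.342, 0.94, 0.001], [-0.004, -0.001, -1.0]]
force: [0.4, -0.6, 0.8]
opening: 0.002
grasp_force: 0.0
```

```bash
python3 -c "
from h import *
go(.468,.207,.058,109.8)"
```

```text
2.03 pos [0.4693 0.2075 0.0677] F [ 0.4 -0.6  0.8] open 0.0018381668373483658 step [0.005, -0.0, 0.032] [-0.001, 0.005, 0.004]
```

Emit:
step_arm(
  steps=[
    [0.004,0,0.01,0,0.004,0.003,1],
    [0.004,0,0.02,0,0.004,0.003,1],
    [0.004,0,0.025,0,0.004,0.003,1],
    [0.004,0,0.03,0,0.004,0.003,1],
    [0.004,0,0.034,0,0.004,0.003,1],
    [0.004,0,0.034,0,0.004,0.003,1],
  ],
)

```text
time_s: 2.53
position: [0.4675, 0.206, 0.0557]
tcp_rot: [[-0.941, -0.338, -0.002], [-0.338, 0.941, -0.001], [0.002, -0.001, -1.0]]
force: [0.3, -1.0, 0.2]
opening: 0.006
grasp_force: 0.2
```

```bash
python3 -c "
from h import *
go(.468,.207,.054,109.8)"
```

```text
2.53 pos [0.4675 0.206  0.0557] F [ 0.3 -1.   0.2] open 0.005571622626901638 step [-0.003, 0.003, 0.006] [-0.001, -0.003, -0.001]
```

Emit:
step_arm(
  steps=[
    [0,0,0.003,0,0,0,1],
    [0,0,0.006,0,0,0,1],
    [0,0,0.009,0,0,0,1],
    [0,0,0.009,0,0,0,1],
  ],
)

```text
time_s: 2.87
position: [0.4674, 0.206, 0.0542]
tcp_rot: [[-0.941, -0.338, -0.002], [-0.338, 0.941, -0.001], [0.002, -0.001, -1.0]]
force: [-1.3, -0.9, 12.4]
opening: 0.009
grasp_force: 6.0
```

```bash
python3 -c "
from h import *
from rig import *
go(.468,.207,.052,109.8)
c=capture('side');cv2.imwrite('pics/s2.png',cv2.resize(c['image'][130:220,200:340,::-1],(700,450),interpolation=2))"
```

```text
2.87 pos [0.4674 0.206  0.0542] F [-1.3 -0.9 12.4] open 0.008517026389102199 step [-0.003, 0.002, 0.007] [-0.001, -0.003, -0.001]
```

View pics/s2.png

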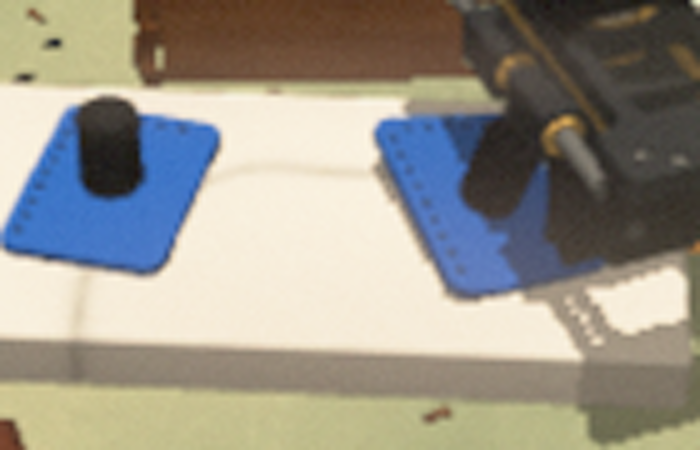

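The template has rocked: its far corner is raised, with a shadow at (385,175). The force is 12 N, so the pressed corner is on the slab. I'll hold briefly, then release gently.

Emit:
step_arm(
  steps=[
    [0,0,0.002,0,0,0,1],
    [0,0,0.002,0,0,0,1],
    [0,0,-0.01,0,0,0,1],
    [0,0,-0.025,0,0,0,1],
    [0,0,-0.04,0,0,0,1],
    [0,0,-0.1,0,0,0,1],
    [0,0,-0.2,0,0,0,1],
    [0,0,-0.3,0,0,0,1],
  ],
)

```text
time_s: 3.58
position: [0.4664, 0.2059, 0.143]
tcp_rot: [[-0.941, -0.338, -0.006], [-0.338, 0.941, -0.002], [0.006, 0.0, -1.0]]
force: [1.0, 0.3, 0.3]
opening: 0.003
grasp_force: 0.0
```

```bash
python3 -c "
from h import *
go(.44,.30,.19,109.8)"
```

```text
3.58 pos [0.4664 0.2059 0.143 ] F [1.  0.3 0.3] open 0.002519120018571765 step [-0.022, 0.325, -0.157] [0.0, -0.008, -0.001]
```

```bash
python3 -c "
from h import *
go(.54,.195,.19,109.8)"
```

```text
3.58 pos [0.4664 0.2059 0.143 ] F [1.  0.3 0.3] open 0.002519120018571765 step [-0.218, -0.117, -0.158] [0.0, -0.008, -0.001]
```

Emit:
step_arm(
  steps=[
    [-0.1,-0.05,-0.158,0,-0.008,0,-1],
    [-0.218,-0.117,-0.158,0,-0.008,0,-1],
    [-0.218,-0.117,-0.158,0,-0.008,0,-1],
    [-0.218,-0.117,-0.158,0,-0.008,0,-1],
    [-0.218,-0.117,-0.158,0,-0.008,0,-1],
    [-0.218,-0.117,-0.158,0,-0.008,0,-1],
    [-0.218,-0.117,-0.158,0,-0.008,0,-1],
    [-0.218,-0.117,-0.158,0,-0.008,0,-1],
  ],
)

```text
time_s: 4.25
position: [0.5392, 0.1955, 0.1891]
tcp_rot: [[-0.941, -0.339, 0.0], [-0.339, 0.941, 0.0], [-0.0, 0.0, -1.0]]
force: [0.4, 0.3, -0.7]
opening: 0.525
grasp_force: 0.0
```

Run:
```python
from h import *
from rig import *
s=read_state();c=capture('wrist');M=np.eye(4);M[:3,:3]=s['tcp_rot'];M[:3,3]=s['position']
c['world_from_camera']=M@c['T_tool_cam'];pickle.dump(c,open('w2.pkl','wb'))
im=c['image'][:,:,::-1].copy()
a=.345;Rm=np.array([[np.cos(a),-np.sin(a)],[np.sin(a),np.cos(a)]])
L=np.array([[.032,.045],[-.032,.045],[-.032,-.045],[.032,-.045]])@Rm.T+[.503,.180]
P=np.vstack([np.c_[L,[.029,.04,.029,.029]],[[.503,.180,.063]]]);print(proj(c,P))
for u in proj(c,P): cv2.drawMarker(im,tuple(int(v) for v in u),(0,0,255),0,10)
cv2.imwrite('pics/w2.png',im);go(.503,.180,.11,109.8)
```

```text
[[323.77087067 188.6321928 ]
 [328.24955513 118.40219913]
 [225.59724742 118.30854211]
 [228.53693732 188.55186965]
 [275.68032401 158.95877168]]
4.3 pos [0.5396 0.1955 0.1894] F [-0.1  0.3 -0.1] open 0.574329739529305 step [0.133, -0.007, 0.264] [0.0, 0.001, -0.0]
```

View pics/w2.png

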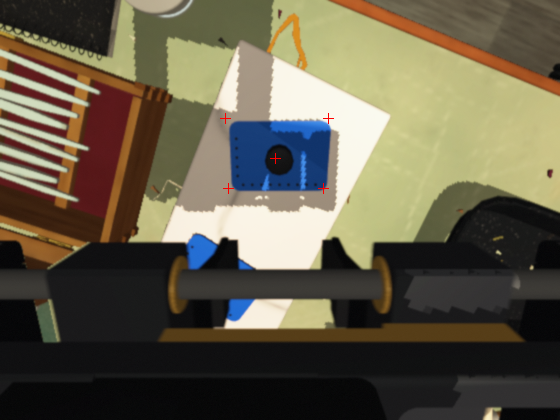

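The template sits where predicted, about 3 mm further along tool y (knob at (279,159) px). Moving to the grasp.

Emit:
step_arm(
  steps=[
    [0.133,0.005,0.1,0,0.001,0,-1],
    [0.133,0.005,0.15,0,0.001,0,-1],
    [0.133,0.005,0.2,0,0.001,0,-1],
    [0.133,0.005,0.264,0,0.001,0,-1],
    [0.133,0.005,0.264,0,0.001,0,-1],
    [0.133,0.005,0.264,0,0.001,0,-1],
    [0.133,0.005,0.264,0,0.001,0,-1],
  ],
)

```text
time_s: 4.88
position: [0.5036, 0.1835, 0.1114]
tcp_rot: [[-0.941, -0.338, 0.003], [-0.338, 0.941, 0.001], [-0.003, -0.001, -1.0]]
force: [0.5, -0.5, 0.5]
opening: 0.996
grasp_force: 0.0
```

```bash
python3 -c "
from h import *
go(.502,.183,.066,109.8)"
```

```text
4.88 pos [0.5036 0.1835 0.1114] F [ 0.5 -0.5  0.5] open 0.9959009052475375 step [0.006, 0.0, 0.151] [-0.001, 0.004, -0.0]
```

Emit:
step_arm(
  steps=[
    [0.005,0,0.06,0,0.003,0,-1],
    [0.005,0,0.11,0,0.003,0,-1],
    [0.005,0,0.14,0,0.003,0,-1],
    [0.005,0,0.151,0,0.003,0,-1],
    [0.005,0,0.151,0,0.003,0,-1],
    [0.005,0,0.151,0,0.003,0,-0.3],
    [0.005,0,0.151,0,0.003,0,0],
  ],
)

```text
time_s: 5.47
position: [0.5027, 0.1829, 0.0664]
tcp_rot: [[-0.941, -0.338, 0.002], [-0.338, 0.941, -0.0], [-0.002, -0.001, -1.0]]
force: [1.2, -0.3, -0.6]
opening: 0.923
grasp_force: 0.0
```

Emit:
step_arm(
  steps=[
    [0,0,0,0,0,0,0.3],
    [0,0,0,0,0,0,0.5],
    [0,0,0,0,0,0,0.7],
    [0,0,0,0,0,0,1],
    [0,0,0,0,0,0,1],
    [0,0,0,0,0,0,1],
    [0,0,0,0,0,0,1],
    [0,0,0,0,0,0,1],
  ],
)

```text
time_s: 6.13
position: [0.502, 0.1828, 0.0655]
tcp_rot: [[-0.941, -0.338, 0.001], [-0.338, 0.941, -0.0], [-0.0, -0.0, -1.0]]
force: [-0.4, 0.5, 0.1]
opening: 0.328
grasp_force: 0.0
```

```bash
python3 -c "
from h import *
go(.502,.183,.15,109.8)"
```

```text
6.13 pos [0.502  0.1828 0.0655] F [-0.4  0.5  0.1] open 0.32782904882389396 step [-0.0, 0.0, -0.282] [-0.001, 0.001, -0.001]
```

Emit:
step_arm(
  steps=[
    [0,0,0,0,0,0,1],
    [0,0,0,0,0,0,1],
    [0,0,0,0,0,0,1],
    [0,0,0,0,0,0,1],
  ],
)

```text
time_s: 6.47
position: [0.502, 0.1828, 0.0655]
tcp_rot: [[-0.941, -0.338, 0.001], [-0.338, 0.941, -0.0], [-0.0, -0.001, -1.0]]
force: [0.4, -0.4, -0.7]
opening: 0.267
grasp_force: 30.0
```

Emit:
step_arm(
  steps=[
    [0,0,-0.03,0,0,0,1],
    [0,0,-0.08,0,0,0,1],
    [0,0,-0.15,0,0,0,1],
    [0,0,-0.22,0,0,0,1],
    [0,0,-0.28,0,0,0,1],
    [0,0,-0.28,0,0,0,1],
  ],
)

```text
time_s: 6.97
position: [0.504, 0.1833, 0.1533]
tcp_rot: [[-0.941, -0.338, 0.008], [-0.338, 0.941, 0.001], [-0.008, -0.002, -1.0]]
force: [0.6, 0.4, -1.7]
opening: 0.261
grasp_force: 30.0
```

Run:
```python
from h import *
from rig import *
go(.538,.452,.15,89)
c=capture('side');cv2.imwrite('pics/s3.png',c['image'][90:360,150:400,::-1])
```

```text
6.97 pos [0.504  0.1833 0.1533] F [ 0.6  0.4 -1.7] open 0.261053576060306 step [-0.409, 0.804, 0.013] [-0.0, 0.01, 0.462]
```

View pics/s3.png

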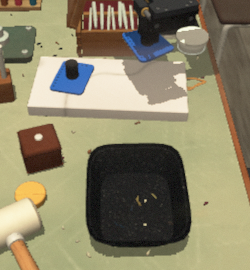

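The template is in the gripper and the flat one hasn't moved. Carrying it over the tray.

Emit:
step_arm(
  steps=[
    [-0.04,0.08,0,0,0.01,0.05,1],
    [-0.1,0.19,0,0,0.01,0.12,1],
    [-0.16,0.31,0,0,0.01,0.2,1],
    [-0.22,0.43,0,0,0.01,0.27,1],
    [-0.28,0.55,0,0,0.01,0.34,1],
    [-0.34,0.67,0,0,0.01,0.4,1],
    [-0.39,0.76,0,0,0.01,0.45,1],
    [-0.409,0.804,0,0,0.01,0.462,1],
  ],
)

```text
time_s: 7.68
position: [0.5353, 0.4556, 0.1477]
tcp_rot: [[-1.0, 0.017, -0.007], [0.017, 1.0, -0.0], [0.007, -0.0, -1.0]]
force: [0.5, -0.1, -1.9]
opening: 0.264
grasp_force: 30.0
```

Emit:
step_arm(
  steps=[
    [0,0,0,0,0,0,1],
    [0,0,0,0,0,0,1],
    [0,0,0,0,0,0,1],
  ],
)

```text
time_s: 7.93
position: [0.5348, 0.4499, 0.148]
tcp_rot: [[-1.0, 0.018, -0.01], [0.018, 1.0, -0.004], [0.01, -0.004, -1.0]]
force: [0.2, -1.2, -1.1]
opening: 0.263
grasp_force: 30.0
```

Run:
```python
from h import *
from rig import *
go(.538,.452,.048,89)
c=capture('top');cv2.imwrite('pics/t4.png',cv2.resize(c['image'][150:280,130:380,::-1],(750,390)))
```

```text
7.93 pos [0.5348 0.4499 0.148 ] F [ 0.2 -1.2 -1.1] open 0.2632020198940283 step [-0.014, 0.009, 0.333] [-0.005, -0.013, -0.001]
```

View pics/t4.png

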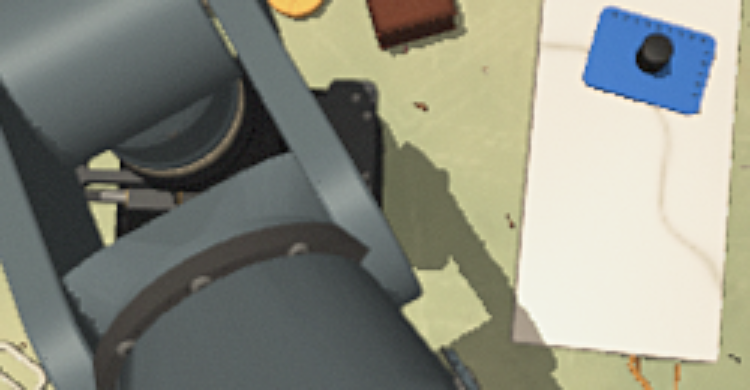

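The arm hides the tray in this view, and the flat template is still in place. I'll lower on the calibrated position, watching the force.

Emit:
step_arm(
  steps=[
    [-0.014,0.009,0.04,-0.005,-0.013,0,1],
    [-0.014,0.009,0.1,-0.005,-0.013,0,1],
    [-0.014,0.009,0.17,-0.005,-0.013,0,1],
    [-0.014,0.009,0.24,-0.005,-0.013,0,1],
    [-0.014,0.009,0.29,-0.005,-0.013,0,1],
    [-0.014,0.009,0.32,-0.005,-0.013,0,1],
    [-0.014,0.009,0.333,-0.005,-0.013,0,1],
    [-0.014,0.009,0.333,-0.005,-0.013,0,1],
  ],
)

```text
time_s: 8.65
position: [0.5392, 0.453, 0.0488]
tcp_rot: [[-1.0, 0.019, 0.002], [0.019, 1.0, 0.001], [-0.002, 0.001, -1.0]]
force: [-0.7, -0.2, -0.1]
opening: 0.262
grasp_force: 30.0
```

```bash
python3 -c "
from h import *
go(.538,.452,.044,89)"
```

```text
8.65 pos [0.5392 0.453  0.0488] F [-0.7 -0.2 -0.1] open 0.26196584028886766 step [0.004, -0.004, 0.016] [0.002, 0.002, -0.001]
```

Emit:
step_arm(
  steps=[
    [0,0,0.006,0,0,0,1],
    [0,0,0.011,0,0,0,1],
    [0,0,0.015,0,0,0,1],
    [0,0,0.015,0,0,0,1],
  ],
)

```text
time_s: 8.98
position: [0.5396, 0.4541, 0.0457]
tcp_rot: [[-1.0, 0.018, 0.004], [0.018, 1.0, 0.003], [-0.004, 0.003, -1.0]]
force: [-0.1, -0.3, -1.3]
opening: 0.26
grasp_force: 30.0
```

Emit:
step_arm(
  steps=[
    [0,0,0.003,0,0,0,1],
    [0,0,0.006,0,0,0,1],
    [0,0,0.006,0,0,0,1],
    [0,0,0.006,0,0,0,1],
  ],
)

```text
time_s: 9.32
position: [0.5396, 0.454, 0.0436]
tcp_rot: [[-1.0, 0.018, 0.004], [0.018, 1.0, 0.003], [-0.004, 0.003, -1.0]]
force: [-0.5, 0.9, 0.8]
opening: 0.266
grasp_force: 30.0
```

Contact (+2 N change). Releasing.

Emit:
step_arm(
  steps=[
    [0,0,0,0,0,0,0.3],
    [0,0,0,0,0,0,0.1],
    [0,0,0,0,0,0,-0.1],
    [0,0,0,0,0,0,-0.1],
    [0,0,0,0,0,0,-0.1],
    [0,0,0,0,0,0,-0.1],
  ],
)

```text
time_s: 9.82
position: [0.5394, 0.4538, 0.0432]
tcp_rot: [[-1.0, 0.018, 0.003], [0.018, 1.0, 0.002], [-0.003, 0.002, -1.0]]
force: [0.1, -1.1, 0.6]
opening: 0.536
grasp_force: 0.0
```

Emit:
step_arm(
  steps=[
    [0,0,-0.05,0,0,0,-0.1],
    [0,0,-0.12,0,0,0,-0.1],
    [0,0,-0.24,0,0,0,-0.1],
    [0,0,-0.36,0,0,0,-0.1],
    [0,0,-0.48,0,0,0,-0.1],
    [0,0,-0.5,0,0,0,-0.1],
    [0,0,-0.5,0,0,0,-0.1],
  ],
)

```text
time_s: 10.4
position: [0.541, 0.4548, 0.199]
tcp_rot: [[-1.0, 0.018, 0.011], [0.018, 1.0, 0.007], [-0.011, 0.007, -1.0]]
force: [-0.1, 0.1, 0.3]
opening: 0.547
grasp_force: 0.0
```

Run:
```python
from h import *
from rig import *
go(.538,.452,.2,89)
c=capture('side');cv2.imwrite('pics/s5.png',cv2.resize(c['image'][130:350,170:380,::-1],(572,600)))
m=cv2.inRange(cv2.cvtColor(c['image'],cv2.COLOR_RGB2HSV),(102,120,40),(125,255,255));m[:225]=0
u=np.argwhere(m)[:,::-1].mean(0);print(u,ray(c,u,.007),m.any(1).sum())
```

```text
10.4 pos [0.541  0.4548 0.199 ] F [-0.1  0.1  0.3] open 0.5468091809335958 step [0.01, -0.01, -0.004] [0.009, 0.014, -0.0]
[283.66817411 298.38157151] [0.54240071 0.4578616  0.007     ] 51
```

View pics/s5.png

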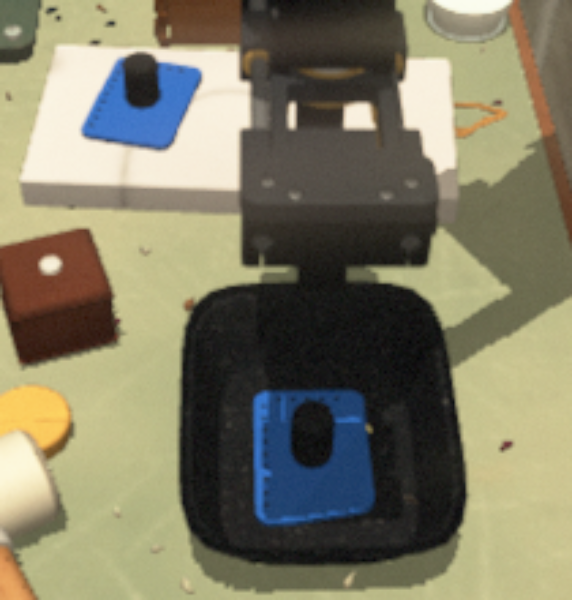

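The warped template lies flat on the tray floor with its knob up, within about 6 mm of the tray's centre. The gripper is clear and the flat template is unmoved, so I'm handing in.

```bash
python3 -c "
from rig import *
print(hand_in())"
```

```text
the job is handed in; nothing more can be done
None
```

The job is handed in (no verdict came back): I pressed the raised corner down until the warped template rocked, then laid it flat in the tray, about 6 mm off centre by my measurement; the flat template looks unmoved in the last image.

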